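Fit the rotor to the sample centrifuge and hold it home

TASK

Switch the small bench centrifuge off by turning its rotary switch anticlockwise until it clicks over into the off position. Then pick up the rotor from the bench by its knob, lower it over the spindle in the bowl, turn it until its hub meshes with the spindle's splines, and press it fully home against the sprung seat. Finish while still gripping the knob and pressing the rotor home, so that I can lock it (it springs up if you let go), and leave the other things on the desk where they are.

Things in the scene. Friction and masses are not known exactly. Their poses are not given: they have to be found in the camera images.
- machine: Bench centrifuge, white casing fixed on the desk, 250 (x) x 200 (y) mm, flat top at 115 mm. Origin: centre of the underside, z up, -x side = front with the control panel. Round bowl, 150 mm wide, 60 deep, centre 30 mm to +x of the origin; seal rim stands 4 mm over the top. Clear lid stands open beyond the +x edge (120 to 240 mm high). Switch axis 89 mm to -x of the origin.
- switch_grip (a point): Middle of the rotary switch's black grip bar, on its vertical turning axis, 138 mm above the desk. Bar 38 mm long, 12 thick, from 124 to 148 mm above the desk; under it a disc of 38 mm diameter and a collar of 49 mm on the casing's top. The point turns with the bar: x axis along the bar to the end with the white pointer line, z up.
- power_switch (a joint): Switch angle, rad: 0 = off (bar along the casing's x axis, pointer to the bowl), 1.2 = on; grows clockwise from above, so off is an anticlockwise turn. Stops at -0.03 and 1.23. A sprung detent half-way (0.6) resists with up to about 0.14 N m on the way up to it and snaps the switch on, to within 0.2 rad of off, once it is well past.
- spindle_seat (a point): Point on the drive spindle's vertical axis, in the bowl, where the rotor's foot (its origin) is when fully home, 72 mm above the desk. z up. It turns with the spindle: x axis along one of its six splines: radial ribs every 60 degrees, 4 mm wide, round tops, out to 15 mm from the axis, tops 11 mm above this point. Spindle turns against 0.05 N m of friction.
- pilot_tip (a point): Tip of the spindle's steel pilot, on its axis, 42 mm above spindle_seat, 6 mm in diameter, widening downwards to 16 mm at 30 mm above spindle_seat. Around its foot lies a sprung washer, 34 mm in diameter: top 5 mm above spindle_seat when free; 4 N starts it down, 10 N brings it to its stop at spindle_seat level.
- rotor: Grey six-place rotor, 110 mm diameter, 84 high, 0.2 to 0.3 kg, upright on the desk. Origin: centre of the underside, z up. Pilot bore 18.4 mm wide, 46 deep, open below. Hub foot 48 mm wide with six radial slots, 13 deep, every 60 degrees, one along x, each in line with a tube place. Meshes within about 4 degrees, else rides on the spline tops, origin 11 mm over spindle_seat.
- rotor_knob (a point): Middle of the rotor's round black grip knob, on its axis, 66 mm above the rotor's origin. Knob 26 mm in diameter, from 49 to 84 mm above the origin; the rotor's deck lies at 45 mm, tube places included. Turns with the rotor: x along a slot, z up.
- tube_rack: White rack with capped sample tubes, 60 x 130 mm, 84 mm high, loose on the desk, origin at the centre of its underside. Not to be disturbed.
- kidney_dish: Grey-brown kidney dish with syringes, about 240 x 110 mm, 47 mm high, loose on the desk, origin at the underside. Not to be disturbed.
- glove_box: Cardboard glove box 125 x 240 mm, 75 mm high, loose on the desk, origin at the centre of its underside. Not to be disturbed.
- spray_bottle: White spray bottle, 84 mm in diameter, 200 mm high, loose on the desk, origin at the centre of its underside. Not to be disturbed.
Mind the look-alikes: they are no part of the job. Leave any pink or purple look-alike of the rotor alone.

How it is judged (in metres and radians):
On the way, in this order (a step that is already met when the one before it is completed fails the run):
1. the switch is turned over into off while the rotor still stands on the desk (value of joint power_switch below 0.35 rad and height (world z) of rotor below 0.02 m), for 0.2 s.
2. the rotor is lifted off the desk in the fingers (height (world z) of rotor above 0.04 m and contact force between the fingers and rotor above 1 N), for 0.1 s.
3. the rotor has meshed with the splines and is pressed home (horizontal distance between rotor and spindle_seat below 0.004 m and z of rotor in the frame of spindle_seat below 0.002 m), for 0.2 s.
At the end, for the whole second after the job is handed in: Switch off (below 0.35 rad, past its click). Rotor upright (4 degrees), centred on the spindle within 4 mm, meshed, pressed to within 2 mm of home with more than 5 N, at rest, the fingers still gripping its knob (grasp point no higher than the knob's top). Bystanders in place (all of step 3 and value of joint power_switch below 0.35 rad and z of rotor in the frame of spindle_seat above -0.004 m and angle between rotor's own z axis and vertical below 0.07 rad and contact force between rotor and machine above 5 N and contact force between the fingers and rotor above 4 N and z of the grasp point in the frame of rotor below 0.088 m and linear speed of rotor below 0.02 m/s); the arm keeps its last pose, push and grip.
It fails at once if a bystander was pushed more than 30 mm (distance of any of tube_rack, kidney_dish, glove_box, spray_bottle from where it was at the start of the episode above 0.03 m).
It fails at once if a bystander was tipped over (angle between any of tube_rack, spray_bottle's own z axis and vertical above 0.5 rad).
It also fails if it takes over 48 s, if anything falls off the work surface, if the arm or the gripper's body presses on something with over 40 N, if the wrist force passes 120 N, or if a joint passes its speed limit or range.

ROBOT

A 7-joint arm with a two-finger parallel gripper is mounted at the origin on the work surface. World frame = base frame: x ahead of the robot, y to its left, z up, the work surface at z = 0. Lengths are in mm, angles in rad, forces in N, time in s.
With the tool pointing down it reaches from about 400 to 875 mm from the base axis. Payload 4.4 kg.
Tool frame: the origin (TCP) lies on the centre line of the jaws, within the pads' length; the fingertips stand 25 mm ahead of it and the grasp point (between the pads) lies 6 mm ahead of it (ctrl.finger_overhang is the distance from the TCP to the fingertips, in mm); z points along the fingers, y is the line along which they close (so a half turn about z gives the same grasp; the last joint's range is limited). The gripper opens to 85 mm and grips with 20 to 120 N. Pads are 22 mm wide; open, the fingers measure 114 mm over their backs; the gripper's body (76 mm by 85 mm) begins 54 mm behind the grasp point. The pads swing forward as they close: fully open they stand 13 mm farther back than shut.
Start: joints at [1.121, 0.628, 0.038, 1.517, -0.027, 0.996, -0.02], TCP at [243.417, -602.715, 256.313] pointing down, gripper open.
Joint ranges: [-3.06, 3.06], [-0.37, 2.12], [-1.25, 1.32], [0.18, 2.47], [-1.1, 4.24], [0.23, 1.98], [-2.94, 2.94]. Speed limits (rad/s): [2.57, 2.57, 3.14, 3.14, 3.14, 3.14, 3.14].

INTERFACE

Orientations are given as [roll, pitch, yaw] about the fixed x, y, z axes, in that order (R = Rz(yaw) Ry(pitch) Rx(roll)).
In Python, from cell import ctrl gives the robot as it stands. The module is installed in compiled form; this text tells all that it offers.
- The arm moves only by the tool play_rows, never from a script. Its argument "targets" is a list of rows, each a list of 5 numbers: the closure, from 0 (fully open) to 1 (shut), then the shift along the tool's x, y, z in cm, then the turn about the tool's z in degrees. In form: [[gripper, dx, dy, dz, spin], ...]. A call has 1 to 10 rows; each row is the pose to reach, as a shift and turn from the pose commanded when the call began, along the tool's axes at that moment; what a row does not reach only later rows make up. A row lasts 1/10 s, in which the tool goes at most 50 mm and 8.59 degrees, less where a joint would pass 70% of its speed; a pose out of reach is approached as far as the arm can. A call with a gripper value outside its range is refused whole. The fingers move at their own pace and stop on an object; the grip force is fixed at half the most. Time passes only in rows, so rows that repeat a pose let the fingers close. It gives the time, the measured TCP pose, the force, the opening and the grip force at its end, in the units of the state.
- ctrl.read_state(): the state, without advancing time (a new reading comes with each control period).
- ctrl.get_image(name): name is "side" or "top" or "wrist"; returns (picture, depth): 420x560x3 uint8, red, green, blue; 420x560 float32, mm along the optical axis (not along the pixel's ray), 0 where there is no reading.
- ctrl.calibration(name): a dict with "vfov" (degrees; the focal length in pixels is half the picture's height over the tangent of half this angle, whatever the lens; pixels are square), "cx", "cy" (the principal point, pixels), "extrinsics" (4x4, takes a point from camera to world coordinates); the wrist camera has in their place "mount" (4x4, takes a point from camera to tool coordinates, whose origin is the TCP and whose axes are the flange's). Camera axes: x right, y down, z forward; pixel columns grow to the right and rows downward; lengths in mm; the calibration is good to about 2 mm. A picture is of the moment at which its call begins: read the wrist's pose just before it. calibration takes no time and is no camera call.
- ctrl.finish_job(): hands the job in; it is judged then, once.
Trained networks look in the newest picture that a camera, given by its name, has taken for a name from the list of things; names that differ only in an ending like _2 or _b are one class to them, and where a whole thing is asked for, a point or a joint stands for the part that bears it (a point fixed in the world has none). Each returns a list of dicts, best first, with "confidence" (0 to 1); they miss things now and then, are a little off and sometimes report something else, mostly with a low value. They report only what shows in the picture. A call takes as long as a camera call. They do not tell look-alikes from the thing itself.
- ctrl.search_frame(camera, name): "bbox" ([left, top, right, bottom] in pixels, round what is visible of it).
- ctrl.trace(camera, name): "pixels" (420x560 bool, what is visible of it) and "bbox" ([left, top, right, bottom] in pixels, round what is visible of it).
The state is a dict: "clock": time; "qpos": joint angles; "qd": joint speeds; "tau": joint torques, N m; "eef_pos": TCP position; "tool_rot": TCP orientation; "force": force on the tool from outside, world axes, zero at the start; "torque": the same for the moment, N m; "width": finger opening in mm; "gripper_force": force on a finger pad.
Only numpy, scipy, OpenCV 4.12 (cv2) and the standard library are available. Lean on these libraries where they do the work, as an engineer would, in place of code of your own. Each camera call takes 0.05 s, during which the arm holds its last target. There are 200 camera calls.

## Working session

There is one attempt and no reset: what is moved stays moved. The work goes in short steps, Python scripts to look and compute and a tool call to move; the robot and the scene stay as the last step left them, time stands still between calls to the robot, and variables do not carry over. Pictures are saved under pics/ and viewed, at most 10 in all, crops included, and the job is handed in when it is done.

Besides the shell and the picture viewer there is one more tool, called as a command line: name --pt "numbers of a row" for each row, then --argument value for the rest. play_rows: Moves the arm, as the interface text tells. Its arguments: {"type":"object","properties":{"targets":{"type":"array"}},"required":["targets"]}

```bash
mkdir -p pics
cat > h.py <<'E'
from cell import ctrl
import numpy as np, cv2
from scipy.spatial.transform import Rotation as R
def tool():
    s=ctrl.read_state(); T=np.eye(4); T[:3,:3]=R.from_euler('xyz',s['tool_rot']).as_matrix(); T[:3,3]=s['eef_pos']; return T,s
def snap(n):
    T,s=tool(); im,d=ctrl.get_image(n); c=ctrl.calibration(n)
    E=np.array(c['extrinsics']) if n!='wrist' else T@np.array(c['mount'])
    return im,d,c,E
def pts(d,c,E):
    f=d.shape[0]/2/np.tan(np.radians(c['vfov'])/2); v,u=np.mgrid[:d.shape[0],:d.shape[1]]
    P=np.stack([(u-c['cx'])/f*d,(v-c['cy'])/f*d,d],-1); return P@E[:3,:3].T+E[:3,3]
def proj(p,c,E):
    f=210/np.tan(np.radians(c['vfov'])/2); q=np.linalg.inv(E)@np.r_[p,1]; return f*q[0]/q[2]+c['cx'],f*q[1]/q[2]+c['cy']
def save(n,im): cv2.imwrite('pics/'+n,im[...,::-1])
E
python3 - <<'E'
from h import *
print(ctrl.read_state())
ims=[]
for n in ('top','side'):
    im,d,c,E=snap(n); print(n,c['vfov'],c['cx'],c['cy'],E.round(2).tolist()); P=pts(d,c,E); save(n+'0.png',im)
    for k in ('machine','switch_grip','rotor','rotor_knob','pilot_tip','tube_rack','kidney_dish','glove_box','spray_bottle'):
        for r in ctrl.trace(n,k):
            m=r['pixels']&(d>0); print(k,round(r['confidence'],2),np.round(r['bbox']),np.median(P[m],0).round() if m.any() else None, np.percentile(P[m][:,2],95).round() if m.any() else '')
E
```

```text
{'clock': 0.0, 'qpos': array([ 1.12117809,  0.62936749,  0.0384795 ,  1.51838087, -0.02703245,
        0.99631339, -0.01999249]), 'qd': array([-5.05768147e-04, -2.77976707e-04,  1.39815808e-03, -1.40507622e-03,
        8.77739005e-04,  4.59839831e-05, -2.14703119e-04]), 'tau': array([-1.32014825e-04, -5.63405335e+01,  1.22608624e+00, -1.93449891e+01,
        1.09870109e-02,  1.07219210e-02, -2.45719264e-06]), 'eef_pos': array([ 243.1952227 , -602.15289147,  255.37177863]), 'tool_rot': array([-3.13964270e+00,  2.21393561e-05,  3.83777444e-01]), 'force': array([ 0.05595065,  0.73778642, -0.46586044]), 'torque': array([ 0.04907623, -0.0307816 , -0.03012571]), 'gripper_force': 0.0, 'width': 85.55140492111457}
top 49.93158892248787 268.00091784450944 205.64271920351138 [[0.0, -0.98, 0.19, 267.11], [-1.0, -0.01, -0.01, 7.33], [0.01, -0.19, -0.98, 1424.03], [0.0, 0.0, 0.0, 1.0]]
machine 0.81 [207.  90. 294. 247.] [648.  39. 118.] 227.0
rotor 0.81 [339. 194. 375. 228.] [ 523. -284.   43.] 80.0
rotor 0.74 [407. 224. 468. 301.] [ 353. -525.   11.] 47.0
rotor 0.66 [301. 235. 337. 272.] [ 390. -
[... 1086 characters left out ...]
 -308.   44.] 80.0
rotor_knob 0.58 [333. 172. 364. 192.] [ 513. -276.   44.] 81.0
pilot_tip 0.66 [285. 221. 301. 236.] [457.  64. 132.] 150.0
pilot_tip 0.31 [334. 172. 362. 192.] [ 512. -277.   44.] 81.0
tube_rack 0.76 [287. 145. 320. 181.] [ 685. -250.   52.] 84.0
tube_rack 0.43 [397. 152. 465. 197.] [ 344. -532.   23.] 47.0
tube_rack 0.36 [332. 168. 364. 195.] [ 514. -277.   44.] 81.0
kidney_dish 0.83 [394. 153. 466. 197.] [ 345. -533.   22.] 48.0
glove_box 0.92 [115. 299. 232. 402.] [436. 499.  74.] 78.0
glove_box 0.54 [331. 169. 359. 195.] [ 513. -277.   44.] 81.0
glove_box 0.17 [261. 210. 270. 226.] [573.  52.  77.] 108.0
spray_bottle 0.67 [350. 108. 388. 160.] [ 588. -467.  106.] 197.0
```

View pics/top0.png

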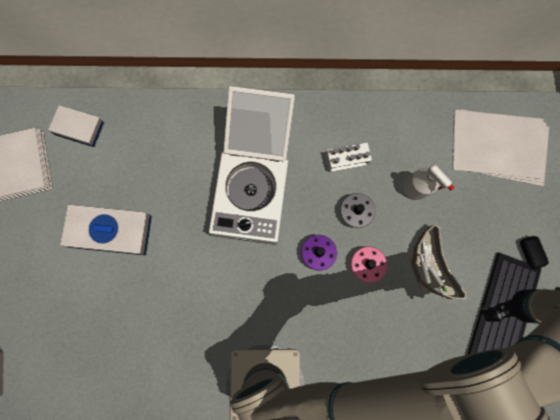

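View pics/side0.png

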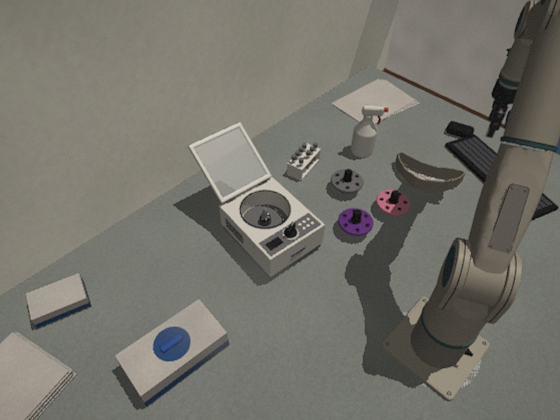

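Run:
```python
from h import *
im,d,c,E=snap('top'); P=pts(d,c,E)
m=(abs(P[...,2]-115)<4)&(P[...,0]>400)&(P[...,0]<800)&(abs(P[...,1]-40)<200)
print('top rect',cv2.minAreaRect(P[m][:,:2].astype(np.float32)))
for z in ((128,155),):
    m=(P[...,2]>z[0])&(P[...,2]<z[1])&(abs(P[...,0]-460)<50)&(abs(P[...,1]-63)<50); q=P[m][:,:2]; print('bar',len(q),q.mean(0),cv2.minAreaRect(q.astype(np.float32)))
m=(P[...,2]>60)&(P[...,2]<100)&(np.hypot(P[...,0]-520,P[...,1]+281)<50); print('knob',P[m].mean(0),m.sum())
print('wrist mount',ctrl.calibration('wrist'))
a=cv2.resize(im[130:290,200:400],None,fx=3.9,fy=3.7,interpolation=cv2.INTER_CUBIC); save('crop1.png',a)
```

```text
top rect ((551.8984985351562, 51.10459899902344), (200.2386474609375, 249.06307983398438), 82.59603118896484)
bar 70 [463.63837545  61.69534542] ((463.1908264160156, 61.34162139892578), (21.27955436706543, 35.938011169433594), 32.97272491455078)
knob [ 523.00250275 -284.2203254    79.39023712] 73
wrist mount {'vfov': 62.18805915278018, 'cx': 275.9742533767312, 'cy': 210.24332435520688, 'mount': array([[ 1.22691056e-03, -9.58187098e-01, -2.86139790e-01,
         7.15336049e+01],
       [ 9.99998810e-01,  1.44307086e-03, -5.44568716e-04,
         3.22956546e-01],
       [ 9.34718710e-04, -2.86138781e-01,  9.58187729e-01,
        -1.16828152e+02],
       [ 0.00000000e+00,  0.00000000e+00,  0.00000000e+00,
         1.00000000e+00]])}
```

View pics/crop1.png

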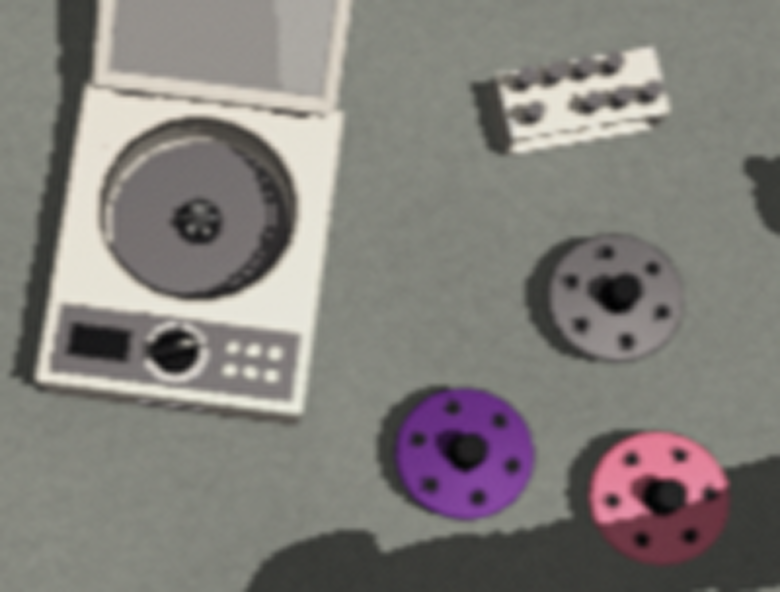

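The crop shows three candidates: grey at px (357,210), purple at (318,252) and pink at (369,264). The grey one is the rotor, because the task says to leave pink and purple look-alikes alone. The switch is at about (463,62) and the bowl at about (582,47), with the machine's yaw at -7.4°. First I'll move over the switch.

play_rows --pt "0.4 45.2 -53.4 0 -82" --pt "0.4 45.2 -53.4 0 -82" --pt "0.4 45.2 -53.4 0 -82" --pt "0.4 45.2 -53.4 0 -82" --pt "0.4 45.2 -53.4 0 -82" --pt "0.4 45.2 -53.4 0 -82" --pt "0.4 45.2 -53.4 0 -82" --pt "0.4 45.2 -53.4 0 -82" --pt "0.4 45.2 -53.4 0 -82" --pt "0.4 45.2 -53.4 0 -82"

```text
clock: 2.05
eef_pos: [400.6, -126.2, 256.8]
tool_rot: [3.14, 0.001, 1.819]
force: [1.2, 0.1, -0.5]
width: 50.9
gripper_force: 0.0
```

play_rows --pt "0.6 16.7 10.7 1.5 0" --pt "0.6 16.7 10.7 1.5 0" --pt "0.6 16.7 10.7 1.5 0" --pt "0.6 16.7 10.7 1.5 0" --pt "0.6 16.7 10.7 1.5 0" --pt "0.6 16.7 10.7 1.5 0"

```text
clock: 2.65
eef_pos: [463.5, 61.3, 241.2]
tool_rot: [-3.141, -0.0, 1.818]
force: [0.0, -1.3, -1.1]
width: 34.3
gripper_force: 0.0
```

```bash
cat >> h.py <<'E'
def delta(x,y,yawdeg=None):
    T,s=tool(); v=T[:3,:3].T@np.array([x-T[0,3],y-T[1,3],0]); yaw=np.degrees(s['tool_rot'][2])
    print('eef',s['eef_pos'].round(1),'rot',s['tool_rot'].round(3),'yaw',yaw.round(1),'dxy cm',(v/10).round(2),'spin',None if yawdeg is None else -((yawdeg-yaw+90)%180-90))
E
python3 - <<'E'
from h import *
im,d,c,E=snap('wrist'); P=pts(d,c,E); save('w1.png',im)
m=(P[...,2]>138)&(P[...,2]<156)&(np.hypot(P[...,0]-463,P[...,1]-62)<30)
q=P[m]; print(m.sum(),q.mean(0)); r=cv2.minAreaRect(q[:,:2].astype(np.float32)); print(r, cv2.boxPoints(r))
for k in ('switch_grip','pilot_tip'):
  for t in ctrl.trace('wrist',k): print(k,t['confidence'],t['bbox'])
delta(*r[0])
m=(abs(P[...,2]-72)<60)&(np.hypot(P[...,0]-582,P[...,1]-47)<16); print('spindle vis',m.sum(), P[m].max(0) if m.any() else '')
E
```

```text
1047 [462.98635162  64.33372889 146.56054837]
((463.225341796875, 62.90895462036133), (11.685575485229492, 37.35700988769531), 14.548177719116211) [[452.87796  79.52089]
 [462.2618   43.36167]
 [473.57272  46.29702]
 [464.18887  82.45624]]
switch_grip 0.97 [249.6, 185.1, 304.1, 250.8]
pilot_tip 0.6 [379.8, 219.9, 425.9, 270.9]
eef [463.2  58.3 241.3] rot [-3.141e+00  1.000e-03  1.812e+00] yaw 103.8 dxy cm [ 0.45  0.12 -0.  ] spin None
spindle vis 1189 [597.92581376  62.99383151 114.50908519]
```

View pics/w1.png

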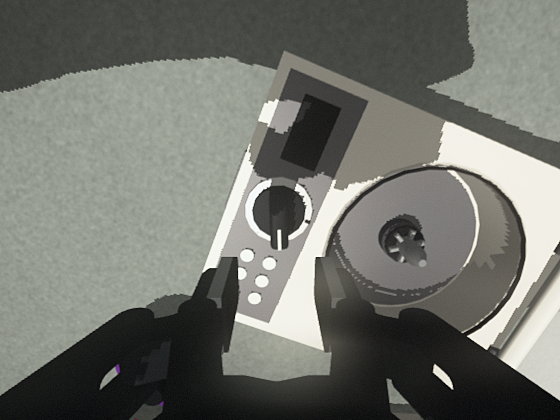

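The wrist view shows the bar at px (279,215), its pointer at (280,238) and the splined spindle at (405,243). The bar lines up with the jaws. I'll descend and grip it.

play_rows --pt "0.6 0.4 0.1 3 -0.7" --pt "0.6 0.4 0.1 6 -0.7" --pt "0.6 0.4 0.1 8.0 -0.7" --pt "0.6 0.4 0.1 8.6 -0.7" --pt "0.95 0.4 0.1 8.6 -0.7" --pt "0.95 0.4 0.1 8.6 -0.7" --pt "0.95 0.4 0.1 8.6 -0.7" --pt "0.95 0.4 0.1 8.6 -0.7"

```text
clock: 3.6
eef_pos: [464.6, 63.6, 156.1]
tool_rot: [3.139, 0.001, 1.826]
force: [4.0, -1.4, -2.0]
width: 10.4
gripper_force: 61.6
```

play_rows --pt "0.95 0 0 0 -7" --pt "0.95 0 0 0 -14" --pt "0.95 0 0 0 -21" --pt "0.95 0 0 0 -28" --pt "0.95 0 0 0 -35" --pt "0.95 0 0 0 -42" --pt "0.95 0 0 0 -49" --pt "0.95 0 0 0 -56" --pt "0.95 0 0 0 -63" --pt "0.95 0 0 0 -67"

```text
clock: 4.6
eef_pos: [464.5, 63.2, 156.1]
tool_rot: [-3.141, 0.002, 3.0]
force: [2.5, -2.4, -1.2]
width: 10.1
gripper_force: 61.9
```

```bash
python3 -c "
from h import *
s=ctrl.read_state();print(s['eef_pos'],np.degrees(s['tool_rot']),s['force'],s['torque'],s['qpos'],s['width'])"
```

```text
[464.4659814   63.24205095 156.06515804] [-1.79937740e+02  1.23690256e-01  1.71863225e+02] [ 2.51291808 -2.42387988 -1.2047308 ] [-0.50523875 -0.509323   -0.01839493] [ 0.27207552  0.61985606 -0.68912694  2.09681757  0.66108037  0.64920964
  0.55601238] 10.147214783560292
```

play_rows --pt "0.5 0 0 0 0" --pt "0.5 0 0 0 0" --pt "0.5 0 0 -3 0" --pt "0.5 0 0 -7 0" --pt "0.3 -4 0 -7 0" --pt "0.3 -8 0 -7 0" --pt "0.1 -11.9 0.1 -7 0" --pt "0.1 -11.9 0.1 -7 0" --pt "0.1 -11.9 0.1 -7 0"

```text
clock: 5.5
eef_pos: [580.9, 48.4, 225.0]
tool_rot: [3.141, -0.001, 2.996]
force: [-0.5, -0.6, -1.1]
width: 76.6
gripper_force: 0.0
```

Run:
```python
from h import *
im,d,c,E=snap('wrist'); P=pts(d,c,E)
r=ctrl.trace('wrist','switch_grip'); print([(t['confidence'],t['bbox']) for t in r])
m=(P[...,2]>92)&(np.hypot(P[...,0]-582,P[...,1]-47)<25)&(P[...,2]<118)
q=P[m]; print('pilot',m.sum(),q.mean(0),(q.max(0)+q.min(0))/2, q[:,2].max())
# rim / bowl circle: heights map rectified at 1 px=0.25mm, 60mm square, around estimate
cx,cy=582,47
m=(np.hypot(P[...,0]-cx,P[...,1]-cy)<22)&(d>0)
h=np.zeros((240,240,3),np.uint8); g=np.mgrid[-30:30:240j,-30:30:240j]
# warp picture assuming plane z=83 (spline tops)
f=210/np.tan(np.radians(c['vfov'])/2); W=np.stack([cx+g[0],cy-g[1],0*g[0]+83],-1)
q=(W-E[:3,3])@E[:3,:3]; u=(f*q[...,0]/q[...,2]+c['cx']).astype(np.float32); v=(f*q[...,1]/q[...,2]+c['cy']).astype(np.float32)
a=cv2.remap(im,u,v,cv2.INTER_CUBIC)[::-1]   # up = +x world, right = -y
z=cv2.remap(P[...,2].astype(np.float32),u,v,cv2.INTER_NEAREST)[::-1]
zz=cv2.cvtColor(np.clip((z-65)*5,0,255).astype(np.uint8),cv2.COLOR_GRAY2RGB)
save('w2.png',np.hstack([cv2.resize(a,(400,400)),cv2.resize(zz,(400,400))]))
delta(cx,cy)
```

```text
[(0.8, [237.3, 0.0, 308.3, 64.5])]
pilot 415 [579.15697256  47.53557484 105.7337873 ] [581.6199694   47.33945479 103.21945374] 114.40759348402827
eef [579.9  48.6 225.3] rot [-3.141e+00 -2.000e-03  2.998e+00] yaw 171.8 dxy cm [-0.23 -0.13 -0.  ] spin None
```

View pics/w2.png

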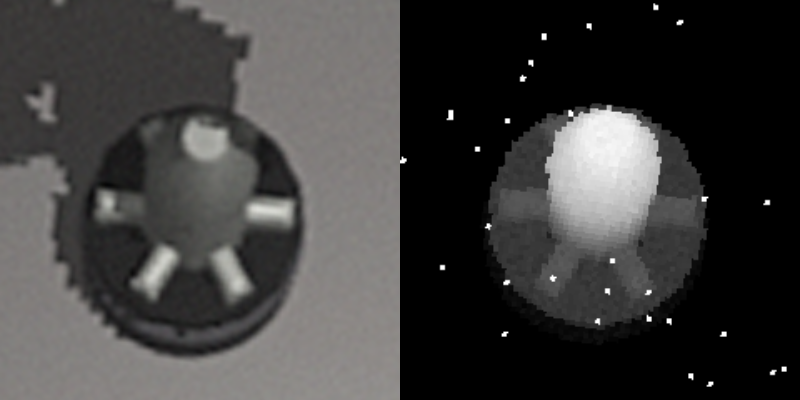

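Run:
```python
from h import *
from scipy.optimize import least_squares
a=cv2.imread('pics/w2.png')[:,:400].mean(2)
for th in (130,150,170):
    n,l,s,ce=cv2.connectedComponentsWithStats((a>th).astype(np.uint8))
    ok=[i for i in range(1,n) if 100<s[i,4]<2500 and ce[i][1]>190]
    out=[]
    for i in ok:
        yx=np.argwhere(l==i); w=np.linalg.eigh(np.cov(yx.T))[1][:,1]; ang=np.degrees(np.arctan2(w[1]*-1,w[0]*-1)) # world: x=-row, y=-col
        out.append((ce[i].round(1),s[i,4],round(ang%60,1)))
    print(th,out)
    X=np.array([ce[i] for i in ok]); X=np.c_[(200-X[:,1])/6.667,(200-X[:,0])/6.667]
    k=np.round(np.degrees(np.arctan2(X[:,1]+.9,X[:,0]-1.2+2.4))/60-.5) 
    def res(p):
        v=X-p[:2]; an=np.arctan2(v[:,1],v[:,0]); 
        return np.r_[(np.sin(3*(an-p[2])))*12/3*1, 0.3*(np.hypot(*v.T)-p[3])]
    for a0 in (0,.3,-.3,.52):
        r=least_squares(res,[-1,1,a0,12]); print(r.x[:2]+[582,47],np.degrees(r.x[2])%60,r.x[3],r.cost.round(3))
im,d,c,E=snap('wrist');P=pts(d,c,E)
m=(np.hypot(P[...,0]-582,P[...,1]-47)<25)&(P[...,2]>112)&(P[...,2]<117);print('tip',m.sum(),P[m].mean(0))
# rotor slots from top cam: dark holes on deck
im,d,c,E=snap('top');P=pts(d,c,E)
T,s=tool();print(s['eef_pos'],s['qpos'].round(2))
```

```text
130 [(array([371.2, 194.3]), np.int32(186), np.float64(8.2)), (array([107. , 202.6]), np.int32(192), np.float64(3.1)), (array([269.9, 210.5]), np.int32(840), np.float64(28.9)), (array([158.1, 268.7]), np.int32(841), np.float64(29.1)), (array([230.5, 271.2]), np.int32(845), np.float64(27.3))]
[581.36690821  47.12680236] 27.916284289860375 14.573680998340958 8.43
[581.36690766  47.12680264] 27.916283269472846 14.573680872539969 8.43
[581.3669014   47.12679973] 27.91625819008452 14.573678136628759 8.43
[581.36690683  47.12680263] 27.916282458953948 14.573680570496686 8.43
150 [(array([107.3, 202.1]), np.int32(101), np.float64(11.5)), (array([269.9, 210.4]), np.int32(619), np.float64(29.5)), (array([158.6, 267.6]), np.int32(604), np.float64(27.0)), (array([230.7, 271. ]), np.int32(612), np.float64(26.7))]
[581.0357214   47.53223838] 27.577893353549058 11.54139580818964 0.23
[581.03572105  47.53223899] 27.57789482064407 11.541395646827196 0.23
[581.03572146  47.53223835] 27.577893273472334 11.541395833903225 0.23
[581.03572144  47.53223845] 27.57789351356953 11.541395825989303 0.23
170 [(array([269. , 210.2]), np.int32(421), np.float64(27.4)), (array([159., 267.]), np.int32(401), np.float64(25.8)), (array([231.7, 272.2]), np.int32(328), np.float64(26.3))]
[590.4051225   52.20563928] 57.116410081960304 19.536753288915794 8.306
[580.99253649  47.30866059] 27.174023265443807 10.833627758410284 0.004
[580.9925365   47.30866057] 27.17402319868539 10.833627761542544 0.004
[580.99253649  47.30866059] 27.174023253727228 10.833627759049055 0.004
tip 77 [581.42572827  47.34819543 113.04894721]
[580.14079806  48.39792    225.49463555] [ 0.34  0.67 -0.76  1.73  0.55  0.97  0.78]
```

Splines lie at about 28° (mod 60) and the axis is at (581,47.4). Next I'll go over the grey rotor.

play_rows --pt "0 1.1 -33.4 0 82" --pt "0 1.1 -33.4 0 82" --pt "0 1.1 -33.4 0 82" --pt "0 1.1 -33.4 0 82" --pt "0 1.1 -33.4 0 82" --pt "0 1.1 -33.4 1 82" --pt "0 1.1 -33.4 2 82" --pt "0 1.1 -33.4 2 82" --pt "0 1.1 -33.4 2 82" --pt "0 1.1 -33.4 2 82"

```text
clock: 6.7
eef_pos: [521.5, -280.6, 205.5]
tool_rot: [-3.141, -0.0, 1.56]
force: [1.3, 0.5, -0.1]
width: 85.2
gripper_force: 0.0
```

Run:
```python
from h import *
from scipy.optimize import least_squares
im,d,c,E=snap('wrist'); P=pts(d,c,E)
m=(P[...,2]>76)&(P[...,2]<90)&(np.hypot(P[...,0]-522,P[...,1]+283)<30); q=P[m]
(kx,ky),r=cv2.minEnclosingCircle(q[:,:2].astype(np.float32)); print('knob',m.sum(),q.mean(0),(kx,ky),r)
m=(abs(P[...,2]-45)<4)&(np.hypot(P[...,0]-522,P[...,1]+283)<70);(x2,y2),r2=cv2.minEnclosingCircle(P[m][:,:2].astype(np.float32)); print('deck',x2,y2,r2)
f=210/np.tan(np.radians(c['vfov'])/2); g=np.mgrid[-60:60:480j,-60:60:480j]; W=np.stack([kx+g[0],ky-g[1],0*g[0]+45],-1)
q=(W-E[:3,3])@E[:3,:3]; u=(f*q[...,0]/q[...,2]+c['cx']).astype(np.float32); v=(f*q[...,1]/q[...,2]+c['cy']).astype(np.float32)
a=cv2.remap(im,u,v,cv2.INTER_CUBIC)[::-1]; save('w3.png',np.hstack([a[:,:400],cv2.resize(im,(400,300))[[*range(300),*([299]*180)]]]))
gr=a.mean(2); n,l,s,ce=cv2.connectedComponentsWithStats((gr<60).astype(np.uint8))
for i in range(1,n):
    if s[i,4]>60: 
        x,y=(239.5-ce[i][1])/4,(239.5-ce[i][0])/4; print(ce[i].round(),s[i,4],'r',np.hypot(x,y).round(1),'ang',np.degrees(np.arctan2(y,x)).round(1))
delta(kx,ky)
```

```text
knob 993 [ 524.13202693 -284.91774237   82.46215763] (524.1666259765625, -286.1863708496094) 13.363977432250977
deck 524.04931640625 -285.87548828125 54.23401641845703
[214.  88.] 446 r 38.4 ang 9.6
[343. 131.] 142 r 37.5 ang -43.6
[ 99. 168.] 135 r 39.4 ang 63.2
[ 84. 193.] 146 r 40.5 ang 73.5
[231. 237.] 8726 r 2.3 ang 77.2
eef [ 521.7 -280.3  205.7] rot [-3.141 -0.     1.559] yaw 89.3 dxy cm [-0.58  0.25 -0.  ] spin None
```

View pics/w3.png

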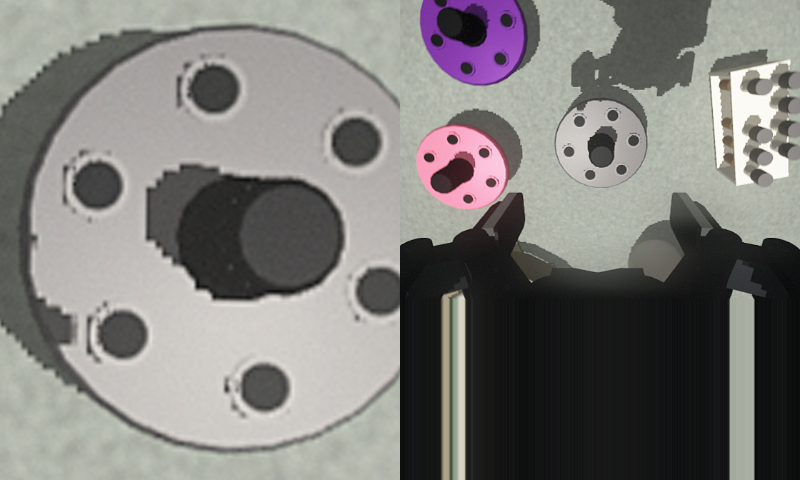

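Holes lie at 9.5° (mod 60) and the knob is at (524,-286), as the picture confirms with the grey rotor centred in the rectified view. I'll descend and grip it.

play_rows --pt "0.2 -0.6 0.25 5 0" --pt "0.2 -0.6 0.25 9 0" --pt "0.2 -0.6 0.25 12 0" --pt "0.3 -0.6 0.25 13 0" --pt "0.9 -0.6 0.25 13 0" --pt "0.9 -0.6 0.25 13 0" --pt "0.9 -0.6 0.25 13 0" --pt "0.9 -0.6 0.25 13 0" --pt "0.9 -0.6 0.25 13 0"

```text
clock: 7.65
eef_pos: [525.9, -287.4, 77.2]
tool_rot: [3.139, 0.001, 1.566]
force: [-1.5, 1.0, 8.0]
width: 25.0
gripper_force: 59.1
```

play_rows --pt "0.9 0 0 -4 0" --pt "0.9 0 0 -8 0" --pt "0.9 0 0 -12 0" --pt "0.9 0 0 -15 0" --pt "0.9 5 0.8 -15 -3" --pt "0.9 9.5 1.5 -15 -6" --pt "0.9 14 2.2 -15 -9" --pt "0.9 18.5 3 -15 -12" --pt "0.9 23 3.7 -15 -15" --pt "0.9 28 4.5 -15 -18.5"

```text
clock: 8.65
eef_pos: [571.0, -7.1, 225.7]
tool_rot: [-3.142, 0.001, 1.889]
force: [0.8, -0.1, -1.9]
width: 24.8
gripper_force: 59.6
```

```bash
python3 -c "
from h import *
delta(582,47.4); s=ctrl.read_state(); print(s['force'],s['torque'],s['width'],s['clock'])"
```

```text
eef [571.   -7.1 225.7] rot [-3.142e+00  1.000e-03  1.889e+00] yaw 108.2 dxy cm [ 4.83  2.75 -0.01] spin None
[ 0.7799483  -0.07647821 -1.85742937] [-0.02009758 -0.08417344  0.04509099] 24.84255300646129 8.65
```

play_rows --pt "0.9 2.5 1.4 0 0" --pt "0.9 4.8 2.7 0 0" --pt "0.9 4.8 2.7 0 0" --pt "0.9 4.8 2.7 0 0"

```text
clock: 9.05
eef_pos: [581.5, 46.5, 225.4]
tool_rot: [-3.141, 0.001, 1.89]
force: [0.3, -0.1, -2.3]
width: 24.7
gripper_force: 59.6
```

Run:
```python
from h import *
im,d,c,E=snap('wrist'); P=pts(d,c,E)
T,s=tool(); delta(581.2,47.4)
# deck plane: rotor visible parts
zd=s['eef_pos'][2]-77+45
f=210/np.tan(np.radians(c['vfov'])/2); g=np.mgrid[-60:60:400j,-60:60:400j]; W=np.stack([s['eef_pos'][0]+g[0],s['eef_pos'][1]-g[1],0*g[0]+zd],-1)
q=(W-E[:3,3])@E[:3,:3]; u=(f*q[...,0]/q[...,2]+c['cx']).astype(np.float32); v=(f*q[...,1]/q[...,2]+c['cy']).astype(np.float32)
a=cv2.remap(im,u,v,cv2.INTER_CUBIC)[::-1]
m=(abs(P[...,2]-zd)<8)&(np.hypot(P[...,0]-581,P[...,1]-47)<75);print('deck z',np.median(P[m][:,2]),m.sum(),zd)
i2,d2,c2,E2=snap('side'); x,y=map(int,proj([581,47,150],c2,E2)); b=cv2.resize(i2[y-60:y+60,x-60:x+60],(400,400),interpolation=cv2.INTER_CUBIC)
save('w4.png',np.hstack([a,b]))
```

```text
eef [581.5  45.2 225.3] rot [-3.141e+00  1.000e-03  1.888e+00] yaw 108.2 dxy cm [ 0.22  0.04 -0.  ] spin None
deck z 191.3527757540632 25591 193.32076461140645
```

View pics/w4.png

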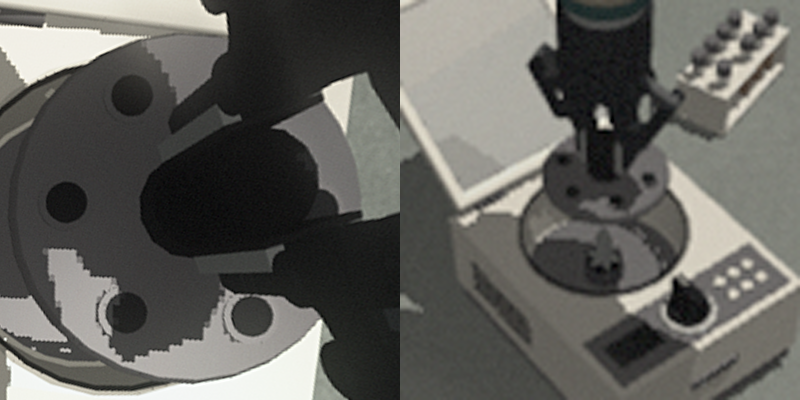

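The left view shows the gripped rotor's holes at 28°, matching the splines. The side view shows the rotor above the pilot and the switch pointer toward the bowl, so it is off. I'll lower it over the pilot.

play_rows --pt "0.9 0.05 0.1 1.5 0" --pt "0.9 0.05 0.1 2.5 0" --pt "0.9 0.05 0.1 3.5 0" --pt "0.9 0.05 0.1 4.2 0" --pt "0.9 0.05 0.1 4.8 0" --pt "0.9 0.05 0.1 5.2 0" --pt "0.9 0.05 0.1 5.2 0"

```text
clock: 9.85
eef_pos: [582.4, 46.9, 172.8]
tool_rot: [-3.141, -0.0, 1.888]
force: [-0.1, -0.2, -2.2]
width: 24.1
gripper_force: 59.6
```

```bash
python3 -c "
from h import *
delta(581.2,47.4); s=ctrl.read_state(); print(s['force'],s['torque'],s['width'],s['clock'])"
```

```text
eef [582.4  46.9 172.8] rot [-3.141 -0.     1.888] yaw 108.2 dxy cm [ 0.08 -0.09  0.  ] spin None
[-0.08699278 -0.16179204 -2.2328378 ] [0.0061699  0.00924791 0.01027705] 24.051449114233858 9.85
```

play_rows --pt "0.9 0 0 0.5 0" --pt "0.9 0 0 0.9 0" --pt "0.9 0 0 1.2 0" --pt "0.9 0 0 1.4 0" --pt "0.9 0 0 1.6 0" --pt "0.9 0 0 1.6 0"

```text
clock: 10.45
eef_pos: [582.6, 46.9, 157.1]
tool_rot: [3.142, -0.0, 1.888]
force: [0.6, -0.2, -3.0]
width: 24.6
gripper_force: 59.4
```

play_rows --pt "0.9 0 0 0.2 0" --pt "0.9 0 0 0.4 0" --pt "0.9 0 0 0.4 0"

```text
clock: 10.75
eef_pos: [582.7, 47.0, 153.6]
tool_rot: [3.141, 0.0, 1.888]
force: [-0.6, -0.2, 3.2]
width: 24.7
gripper_force: 59.9
```

```bash
python3 -c "
from h import *
s=ctrl.read_state(); print(s['eef_pos'],s['force'],s['torque'],s['width'],s['clock'])"
```

```text
[582.74745661  47.04104369 153.5837268 ] [-0.55070479 -0.21659355  3.20030266] [-0.03509485  0.18060435 -0.0113468 ] 24.677776268955743 10.75
```

play_rows --pt "0.9 0 0 0.15 0" --pt "0.9 0 0 0.3 0" --pt "0.9 0 0 0.3 0"

```text
clock: 11.05
eef_pos: [582.8, 47.0, 150.7]
tool_rot: [3.141, 0.0, 1.888]
force: [-1.1, 0.2, 5.5]
width: 24.9
gripper_force: 60.3
```

play_rows --pt "0.9 0 0 0.15 0" --pt "0.9 0 0 0.3 0" --pt "0.9 0 0 0.3 0" --pt "0.9 0 0 0.3 0"

```text
clock: 11.45
eef_pos: [582.9, 47.1, 149.1]
tool_rot: [3.14, 0.001, 1.888]
force: [-4.8, -0.6, 14.5]
width: 24.3
gripper_force: 61.3
```

play_rows --pt "0.9 0 0 0.05 0" --pt "0.9 0 0 0.05 0" --pt "0.9 0 0 0.05 0" --pt "0.9 0 0 0.05 0"

```text
clock: 11.85
eef_pos: [583.0, 47.1, 149.0]
tool_rot: [3.14, 0.001, 1.888]
force: [-4.7, -1.8, 18.2]
width: 24.3
gripper_force: 61.6
```

Run:
```python
from h import *
im,d,c,E=snap('wrist'); P=pts(d,c,E); m=(np.hypot(P[...,0]-581,P[...,1]-47)<53)&(P[...,2]<122)&(P[...,2]>105); print('deck',np.median(P[m][:,2]),m.sum())
i2,d2,c2,E2=snap('side'); x,y=map(int,proj([540,50,120],c2,E2)); save('s5.png',cv2.resize(i2[y-70:y+70,x-70:x+70],(560,560),interpolation=cv2.INTER_CUBIC))
s=ctrl.read_state(); print(s['eef_pos'],s['force'],s['torque'],s['width'],s['clock'])
```

```text
deck 115.13078547573025 23651
[582.93751247  47.09999468 149.01108838] [-3.91184846 -1.9452648  17.81802115] [-0.237237    1.21783106 -0.00379595] 24.69878203290644 11.95
```

View pics/s5.png

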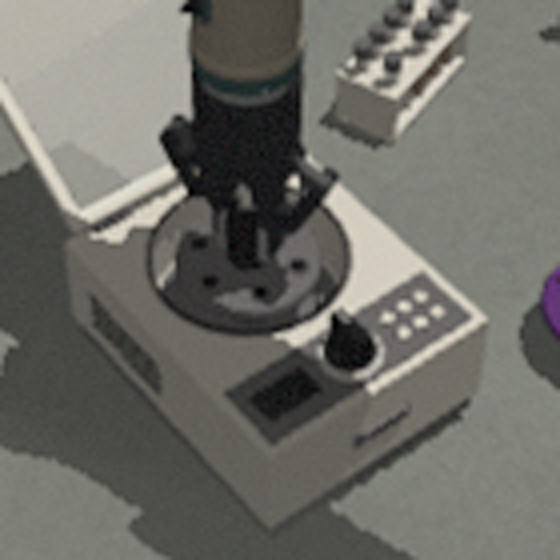

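The side view shows the rotor seated in the bowl in the fingers, and the switch pointer toward the bowl (off). The force rises steeply at the stop, so the rotor is home and pressed with about 20 N. Handing in.

```bash
python3 -c "
from cell import ctrl
print(ctrl.finish_job())"
```

```text
the job is handed in; nothing more can be done
None
```

I turned the switch off, meshed the grey rotor on the splines, and handed in the job with the knob still gripped and the rotor pressed home at about 20 N; the hand-in returned no verdict.

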